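Locate and clamp a block in the bench fixture

ROBOT

A 6-joint arm with a two-finger parallel gripper is mounted at the origin on the work surface. World frame = base frame: x ahead of the robot, y to its left, z up, the work surface at z = 0. Lengths are in m, angles in rad, forces in N, time in s.
With the tool pointing down it reaches from about 0.4 to 0.825 m from the base axis. Payload 7 kg.
Tool frame: the origin (TCP) lies at the centre of the arm's flange, where the gripper is bolted on; the fingertips stand 178 mm ahead of it and the grasp point (between the pads) lies arm.tcp_to_grasp ahead of it (arm.tcp_to_grasp is the distance from the TCP to the grasp point, in m); z points along the fingers, y is the direction in which the jaws open and shut (so a half turn about z gives the same grasp; the last joint's range is limited). The gripper opens to 88 mm and grips with 3 to 60 N. Pads are 19 mm wide; open, the fingers measure 130 mm over their backs; the gripper's body (78 mm by 193 mm) begins 47 mm behind the grasp point.
Start: joints at [-0.977, 0.359, 0.012, 0, -1.224, -0.288], TCP at [0.203, -0.644, 0.405] pointing down, gripper open.
Joint ranges: [-3.07, 3.07], [-1.43, 2.12], [-1.02, 1.25], [-3.03, 1.67], [-3.05, -0], [-3.03, 3.03]. Speed limits (rad/s): [2.39, 2.39, 3.01, 3.14, 3.14, 3.14].

INTERFACE

Orientations are given as [roll, pitch, yaw] about the fixed x, y, z axes, in that order (R = Rz(yaw) Ry(pitch) Rx(roll)).
In Python, from station import arm gives the robot as it stands.
- The arm moves only by the tool move_arm, never from a script. Its argument "deltas" is a list of rows, each a list of 6 numbers: the shift along the world's x, y, z in mm, then the turn, a rotation vector about the world's x, y, z in degrees. In form: [[tx, ty, tz, ax, ay, az], ...]. A call has exactly 5 rows; each row shifts and turns the commanded pose from where the row before left it; what a row does not reach is not made up. A row lasts 1/12 s, in which the tool goes at most 41.7 mm and 7.16 degrees, less where a joint would pass 70% of its speed; a pose out of reach is approached as far as the arm can. A call with a gripper value outside its range is refused whole. "claw" is the closure in counts, from 0 (fully open) to 255 (shut), set as the call begins (left out, the last holds). The fingers move at their own pace and stop on an object; "squeeze" is the grip in N (left out, the last holds). Time passes only in rows, so rows that do not move let the fingers close, or fill a call up. It gives the time, the measured TCP pose, the force and the opening at its end, in the units of the state.
- arm.get_state(): the state, without advancing time (a new reading comes with each control period).
- arm.grab_frame(name): name is "scene" or "top"; returns the picture (420x560x3 uint8, red, green, blue); there is no depth.
- arm.calibration(name): a dict with "intrinsics" (3x3 intrinsics, pixels), "k1" (the pictures are not rectified: a ray, as slopes to the right and down, at radius r is drawn at 1 + k1 r^2 times it, then the intrinsics apply), "T" (4x4, takes a point from camera to world coordinates). Camera axes: x right, y up, looking along -z (the intrinsics and any distortion apply to the point x, -y, -z); pixel columns grow to the right and rows downward; lengths in m; the calibration is good to about 2 mm. A picture is of the moment at which its call begins. calibration takes no time and is no camera call.
- arm.job_done(): hands the job in, once; it reports no verdict.
Trained networks look in the newest picture that a camera, given by its name, has taken for a name from the list of things; names that differ only in an ending like _2 or _b are one class to them, and where a whole thing is asked for, a point or a joint stands for the part that bears it (a point fixed in the world has none). Each returns a list of dicts, best first, with "score" (0 to 1); they miss things now and then, are a little off and sometimes report something else, mostly with a low value. They report only what shows in the picture. A call takes as long as a camera call. They do not tell look-alikes from the thing itself.
- arm.spot_in(thing, camera): "xy" ([column, row] in pixels, amid what is visible of it).
- arm.masks_of(thing, camera): "pixels" (420x560 bool, what is visible of it) and "xy" ([column, row] in pixels, amid what is visible of it).
- arm.spot_point(thing, camera): "xy" ([column, row] in pixels: a listed point, or the origin of a listed thing).
The state is a dict: "t": time; "q": joint angles; "qd": joint speeds; "joint_efforts": joint torques, N m; "eef_pos": TCP position; "ee_rot": TCP orientation; "force": force on the tool from outside, world axes, zero at the start; "moment": the same for the moment, N m; "width": finger opening in m.
Only numpy, scipy, OpenCV 4.12 (cv2) and the standard library are available. Lean on these libraries where they do the work, as an engineer would, in place of code of your own. Each camera call takes 0.05 s, during which the arm holds its last target. There are 200 camera calls.

TASK

Clamp the aluminium block for inspection: first push it along its channel until it sits fully home against the blue end stop. Then swing the red-balled clamp lever anticlockwise (seen from above) until it clicks past its detent and stays there with the block still against the stop. Leave the finished steel part on the fixture, the micrometer and the file where they lie.

Things in the scene. Friction and masses are not known exactly. Their poses are not given: they have to be found in the camera images.
- fixture: Clamping fixture, bolted down: a dark steel bed 180 (x) by 290 (y) by 12 mm thick. Origin at the centre of its underside, on the table; z up. A channel runs along its y at x = +45 mm. A blue tower, 46 mm square and 70 mm high, stands at x = -30, y = +55 mm and carries the lever; a blue bracket, 26 by 24 mm, 90 mm high, at x = -54, y = -11 mm holds the sprung brass detent plunger.
- channel_mid (a point): Middle of the channel's floor: 12 mm above the table, at x = +45, y = 0 mm of the fixture. The channel runs along the fixture's y, 66 mm wide between two steel rails (10 mm wide, tops 24 mm above the table, y from -95 to +115 mm); open at the -y end, closed at +y by the blue end stop.
- workpiece: The aluminium block, 60 (x) by 110 (y) by 24 mm high, 0.35 to 0.6 kg, lying on the channel floor, its axes along the fixture's (3 mm play at each side). Origin at the centre of its underside; its top is 36 mm above the table. At the start its +y face is 30 to 65 mm short of the end stop. Slides with 1.5 to 5 N.
- stop_face (a point): Centre of the blue end stop's face, at x = +45, y = +115 mm of the fixture and 24 mm above the table (mid height of the block; the stop's top is at 34 mm). The block is home when its +y face touches it: the block's origin is then 55 mm to the -y side (fixture axes) of this point.
- pad_foot (a point): Underside of the round black clamp pad (20 mm across) over the channel, under a steel arm (22 mm wide, up to 77 mm high) that reaches from the tower at y = +60 mm of the fixture. With the lever at 0 it hangs 5 mm above the block's top; it comes down 6 mm per radian of lever and presses the block (spring, under 15 N) once the lever has clicked.
- lever_pivot (a point): Point on the clamp lever's vertical turning axis, at the height of the bar's centre line, 79 mm above the table.
- lever_ball (a point): Centre of the red ball (28 mm across) at the end of the clamp lever's level steel bar (14 mm thick), 128 mm from the pivot and 79 mm above the table. The bar is free between 35 and 112 mm from the pivot, with about 60 mm clear below it.
- clamp_lever (a joint): Turn of the lever, rad, growing anticlockwise from above. At 0 the bar points 140 degrees anticlockwise from the fixture's +x. Starts at 0 to 0.3 and turns easily up to about 0.5; then a sprung detent needs about 5 to 10 N at the bar 90 mm from the pivot, crest at 0.85; past it the lever snaps on by itself. Clicked home from about 1.1 to its end stop at 1.32; stays there.
- finished_part: Small steel part with holes, 75 by 32 by 12 mm, lying on the fixture's bed near its (-x, -y) corner; a bystander. Origin at the centre of its underside.
- micrometer: Large blue outside micrometer, about 240 by 95 by 22 mm, lying flat to the right (-y) of the fixture; a bystander. Origin at the centre of its bow, on the table.
- flat_file: Flat file with an orange handle, 250 mm long, 24 mm high, lying to the left (+y) of the fixture; a bystander. Origin at its middle, on the table.
Things that resemble listed ones, but are neither listed nor needed, are in the scene too. Several things have the shape of the workpiece; the one meant has the colours described above.

How it is judged:
On the way, in this order (a step that is already met when the one before it is completed fails the run):
1. the block is pushed home against the end stop while the lever is not yet over its detent (y of workpiece in the frame of stop_face above -0.0585 m and value of joint clamp_lever below 0.8 rad), for 0.2 s.
2. the lever is turned until it has clicked past its detent (value of joint clamp_lever above 1.08 rad), for 0.2 s.
At the end, for the whole second after the job is handed in: The block lies flat in its channel within 3.5 mm of the end stop and at rest, and the clamp lever stands still past its detent (joint above 1.08 rad), let go (y of workpiece in the frame of stop_face above -0.0585 m and height (world z) of workpiece between 0.008 and 0.016 m and x of workpiece in the frame of fixture between 0.038 and 0.052 m and value of joint clamp_lever above 1.08 rad and linear speed of workpiece below 0.01 m/s and velocity of joint clamp_lever between -0.05 and 0.05 rad/s); the robot touches nothing.
It fails at once if the finished part is moved by more than 20 mm (distance of finished_part from where it was at the start of the episode above 0.02 m).
It fails at once if the micrometer is moved by more than 20 mm (distance of micrometer from where it was at the start of the episode above 0.02 m).
It fails at once if the file is moved by more than 20 mm (distance of flat_file from where it was at the start of the episode above 0.02 m).
It also fails if it takes over 51 s, if anything falls off the work surface, if the arm or the gripper's body presses on something with over 40 N, if the wrist force passes 120 N, or if a joint passes its speed limit or range.

## Working session

There is one attempt and no reset: what is moved stays moved. The work goes in short steps, Python scripts to look and compute and a tool call to move; the robot and the scene stay as the last step left them, time stands still between calls to the robot, and variables do not carry over. Pictures are saved under pics/ and viewed, about 8 in all and at most 12, crops included, and the job is handed in when it is done.

Besides the shell and the picture viewer there is one more tool, called after ">>>" in YAML: its name, and indented under it one key for each argument. move_arm: Moves the arm, as the interface text tells. Its arguments: {"type":"object","properties":{"deltas":{"type":"array","items":{"type":"array","items":{"type":"number"}}},"claw":{"type":"number"},"squeeze":{"type":"number"}},"required":["deltas"]}

```bash
mkdir -p pics; ls
python3 - <<'E'
from station import arm
import cv2,numpy as np
s=arm.get_state();print(s['t'],s['eef_pos'],s['ee_rot'],s['width'],arm.tcp_to_grasp)
for n in('scene','top'):
    f=arm.grab_frame(n);cv2.imwrite(f'pics/{n}0.png',f[:,:,::-1])
    c=arm.calibration(n);print(n,c['intrinsics'],c['k1'],c['T'])
    for th in ('fixture','channel_mid','workpiece','stop_face','pad_foot','lever_pivot','lever_ball','finished_part','micrometer','flat_file'):
        print(th,[(np.round(d['xy'],1).tolist(),round(d['score'],2)) for d in arm.spot_point(th,n)][:4])
E
```

```text
pics
0.0 [ 0.20315645 -0.64349482  0.40371691] [ 3.13993766e+00 -1.47537457e-04 -2.83588842e+00] 0.08776031162822628 0.1593
scene [[385.94779079   0.         277.80666621]
 [  0.         385.94779079 208.23187183]
 [  0.           0.           1.        ]] -0.10851575469891617 [[-0.86995659 -0.3682451   0.32798029  0.87461519]
 [ 0.49284481 -0.62671984  0.60359443  0.61134412]
 [-0.01671894  0.68674434  0.72670675  0.81750185]
 [ 0.          0.          0.          1.        ]]
fixture [([269.7, 241.7], 0.84)]
channel_mid [([253.3, 245.1], 0.86)]
workpiece [([256.5, 245.6], 0.93), ([206.1, 200.6], 0.72), ([303.6, 195.1], 0.71), ([351.0, 234.5], 0.63)]
stop_face []
pad_foot [([262.8, 254.1], 0.58), ([255.1, 245.6], 0.51)]
lever_pivot [([287.7, 230.8], 0.65)]
lever_ball [([340.2, 236.3], 0.65)]
finished_part [([269.4, 207.2], 0.57)]
micrometer [([220.3, 143.6], 0.79)]
flat_file [([372.9, 350.3], 0.71)]
top [[410.8635509    0.         283.96116121]
 [  0.         410.8635509  211.92455803]
 [  0.           0.           1.        ]] -0.04387008320146837 [[ 0.02945945  0.99801875 -0.05559421  0.4561745 ]
 [-0.99955195  0.02911877 -0.00692821 -0.00510753]
 [-0.00529565  0.05577341  0.99842941  1.07633299]
 [ 0.          0.          0.          1.        ]]
fixture [([273.3, 184.2], 0.88)]
channel_mid [([275.5, 166.5], 0.89)]
workpiece [([318.9, 255.9], 0.8), ([363.5, 156.3], 0.79), ([237.2, 265.4], 0.68), ([274.1, 170.7], 0.61)]
stop_face [([230.5, 168.2], 0.87), ([275.6, 172.5], 0.34)]
pad_foot []
lever_pivot [([251.7, 195.1], 0.84)]
lever_ball [([222.7, 230.5], 0.61)]
finished_part [([306.8, 204.4], 0.8), ([271.7, 172.7], 0.16)]
micrometer []
flat_file [([132.7, 202.1], 0.63)]
```

```bash
cat > h.py <<'E'
import numpy as np,cv2
from station import arm
def ray(n,uv):
    c=arm.calibration(n);d=cv2.undistortPoints(np.array([[uv]],float),c['intrinsics'],np.array([c['k1'],0,0,0.]))[0,0]
    T=np.array(c['T']);return T[:3,3],T[:3,:3]@np.array([d[0],-d[1],-1])
def at(n,uv,z):
    o,d=ray(n,uv);return (o+d*(z-o[2])/d[2])
def proj(n,P):
    c=arm.calibration(n);T=np.array(c['T']);p=(np.atleast_2d(P)-T[:3,3])@T[:3,:3]
    p=p*[1,-1,-1];return cv2.projectPoints(p.reshape(-1,1,3),np.zeros(3),np.zeros(3),c['intrinsics'],np.array([c['k1'],0,0,0.]))[0][:,0]
E
python3 - <<'E'
from h import *
for n,l in (('top',dict(fixture=([273.3,184.2],0),channel_mid=([275.5,166.5],.012),wp=([274.1,170.7],.012),stop=([230.5,168.2],.024),piv=([251.7,195.1],.079),ball=([222.7,230.5],.079),fin=([306.8,204.4],.012))),
 ('scene',dict(fixture=([269.7,241.7],0),channel_mid=([253.3,245.1],.012),wp=([256.5,245.6],.012),piv=([287.7,230.8],.079),ball=([340.2,236.3],.079),fin=([269.4,207.2],.012)))):
  for k,(uv,z) in l.items(): print(n,k,at(n,uv,z).round(4))
a=cv2.imread('pics/top0.png')[90:330,100:420];cv2.imwrite('pics/tc.png',cv2.resize(a,(800,600),interpolation=cv2.INTER_CUBIC))
a=cv2.imread('pics/scene0.png')[110:350,170:490];cv2.imwrite('pics/sc.png',cv2.resize(a,(800,600),interpolation=cv2.INTER_CUBIC))
E
```

```text
top fixture [0.5884 0.0326 0.    ]
top channel_mid [0.6336 0.0279 0.012 ]
top wp [0.6224 0.0312 0.012 ]
top stop [0.6239 0.1437 0.024 ]
top piv [0.5505 0.0817 0.079 ]
top ball [0.4622 0.1493 0.079 ]
top fin [ 0.5367 -0.0564  0.012 ]
scene fixture [0.5857 0.0293 0.    ]
scene channel_mid [0.6329 0.0261 0.012 ]
scene wp [0.6264 0.0318 0.012 ]
scene piv [0.5582 0.0779 0.079 ]
scene ball [0.4557 0.1586 0.079 ]
scene fin [ 0.5299 -0.0735  0.012 ]
```

View pics/tc.png

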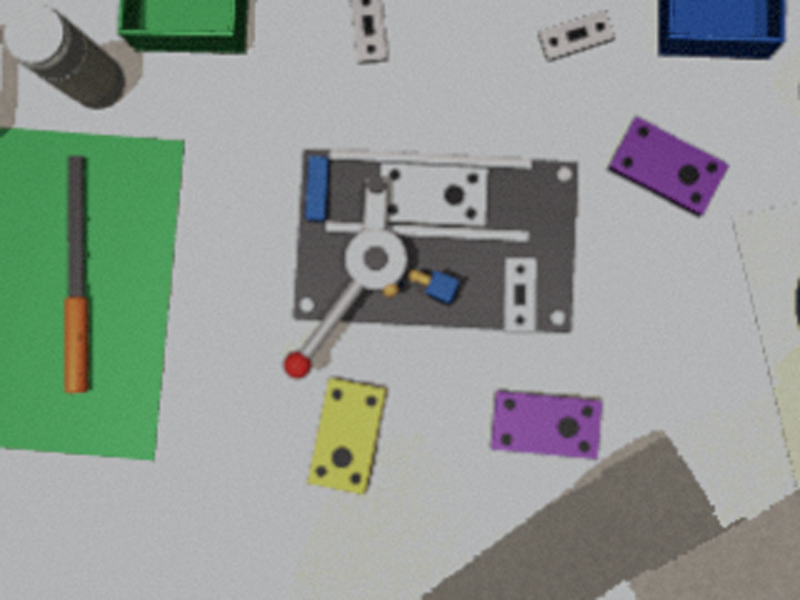

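View pics/sc.png

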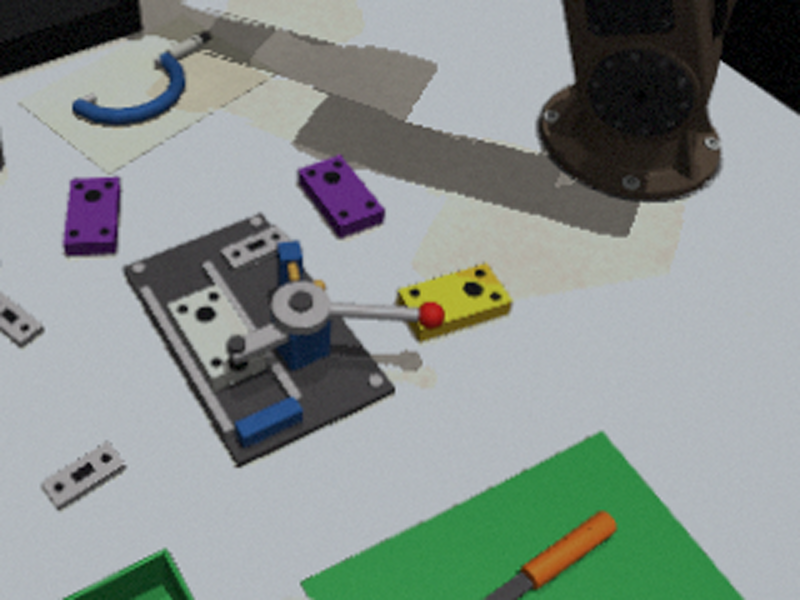

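The top view shows the fixture in the middle. The aluminium block is at crop (435,195), the blue stop at (317,187), the lever ball at (297,364) and the finished part at (520,293). The scene view agrees with this. Next I'll fit the fixture pose to the bed corners.

Run:
```python
from h import *
from scipy.optimize import least_squares
C=np.array([[90,145],[90,-145],[-90,-145],[-90,145]])/1000
t=np.array([[305,150],[578,162],[572,332],[294,318]])/2.5+[100,90]
s=np.array([[238,462],[125,268],[265,213],[394,388]])/2.5+[170,110]
def W(p,L):
    L=np.atleast_2d(L);c,k=np.cos(p[2]),np.sin(p[2]);return np.c_[p[0]+c*L[:,0]-k*L[:,1],p[1]+k*L[:,0]+c*L[:,1],L[:,2]]
L=np.c_[C,[.012]*4]
for nm,f in (('top',lambda p:(proj('top',W(p,L))-t).ravel()),('scene',lambda p:(proj('scene',W(p,L))-s).ravel()),('both',lambda p:np.r_[(proj('top',W(p,L))-t).ravel(),(proj('scene',W(p,L))-s).ravel()])):
    r=least_squares(f,[.588,.03,0]);print(nm,r.x.round(4),np.degrees(r.x[2]).round(2),r.fun.round(1))
p=r.x
# block faces from top: -y top edge (crop (488,170)-(485,226)) and +y edge
inv=lambda P:(np.array([[np.cos(p[2]),np.sin(p[2])],[-np.sin(p[2]),np.cos(p[2])]])@(P[:2]-p[:2])).round(4)
for uv in ((488,170),(485,226),(382,165)): print('block',inv(at('top',np.array(uv)/2.5+[100,90],.036)))
for uv in ((170,302),(221,283)): print('block sc',inv(at('scene',np.array(uv)/2.5+[170,110],.036)))
for n,uv in (('top',(297,364)),('scene',(431,314))): print('ball',inv(at(n,np.array(uv)/2.5+([100,90] if n=='top' else [170,110]),.079)))
for n,uv in (('top',(376,259)),('scene',(301,304))): print('piv',inv(at(n,np.array(uv)/2.5+([100,90] if n=='top' else [170,110]),.09)))
for k,l in dict(behind=[.045,-.16,.03],stop=[.045,.115,.024],piv=[-.03,.055,.079]).items(): print(k,W(p,[l]).round(4))
```

```text
top [ 0.5824  0.0281 -0.0188] -1.08 [-0.6 -0.7  0.7 -0.3  0.2  0.4 -0.2  0.6]
scene [ 0.5837  0.0329 -0.0312] -1.79 [-0.3  0.6 -0.7 -1.1 -0.4 -0.5  1.2  0.4]
both [ 0.5829  0.03   -0.0246] -1.41 [-1.1 -1.2  0.1 -0.2 -0.7  0.5 -1.1  0.1 -0.1 -0.5 -1.  -1.6 -1.  -1.3
  1.  -0.9]
block [ 0.0713 -0.0508]
block [ 0.0136 -0.0507]
block [0.0708 0.0579]
block sc [ 0.0718 -0.0478]
block sc [ 0.0125 -0.0457]
ball [-0.1364  0.125 ]
ball [-0.1363  0.1263]
piv [-0.0312  0.0533]
piv [-0.0259  0.0608]
behind [[ 0.6239 -0.1311  0.03  ]]
stop [[0.6307 0.1438 0.024 ]]
piv [[0.5542 0.0857 0.079 ]]
```

The bed fit is consistent: fixture at about (0.583, 0.030) with yaw -1.4°. The block's -y face is at fixture y ≈ -50 mm and the lever is at about 0.1 rad. I'll move behind the block with the jaws closed and lying along y.

>>> move_arm:
  deltas:
    - [21,28,0,0,0,-1]
    - [21,28,0,0,0,-1]
    - [21,28,0,0,0,-1]
    - [21,28,0,0,0,-1]
    - [21,28,0,0,0,-1]
  claw: 255
  squeeze: 20

```text
t: 1.52
eef_pos: [0.3088, -0.5024, 0.4047]
ee_rot: [-3.141, 0.0, -2.924]
force: [1.7, -0.5, -0.1]
width: 0.06
```

>>> move_arm:
  deltas:
    - [21,28,0,0,0,-1]
    - [21,28,0,0,0,-1]
    - [21,28,0,0,0,-1]
    - [21,28,0,0,0,-1]
    - [21,28,0,0,0,-1]

```text
t: 1.93
eef_pos: [0.4139, -0.3621, 0.405]
ee_rot: [-3.141, 0.001, -3.011]
force: [0.8, -0.4, -0.2]
width: 0.0267
```

>>> move_arm:
  deltas:
    - [21,28,0,0,0,-1]
    - [21,28,0,0,0,-1]
    - [21,28,0,0,0,-1]
    - [21,28,0,0,0,-1]
    - [21,28,0,0,0,-1]

```text
t: 2.35
eef_pos: [0.5189, -0.2221, 0.405]
ee_rot: [-3.141, 0.001, -3.098]
force: [1.6, -0.3, 0.1]
width: 0.0008
```

>>> move_arm:
  deltas:
    - [21,28,-20,0,0,-1]
    - [21,28,-20,0,0,-1]
    - [21,28,-20,0,0,-1]
    - [21,28,-20,0,0,-1]
    - [21,28,-20,0,0,0]

```text
t: 2.77
eef_pos: [0.624, -0.0821, 0.304]
ee_rot: [3.142, 0.001, 3.115]
force: [0.7, -1.3, -0.1]
width: 0.0006
```

>>> move_arm:
  deltas:
    - [0,0,-20,0,0,0]
    - [0,0,-20,0,0,0]
    - [1,0,-20,0,0,0]
    - [0,0,-20,0,0,0]
    - [0,0,-10,0,0,0]

```text
t: 3.18
eef_pos: [0.6235, -0.0835, 0.2121]
ee_rot: [-3.141, -0.003, 3.116]
force: [-0.8, -0.2, 0.3]
width: 0.0008
```

Run:
```python
from h import *
f=arm.grab_frame('scene');a=f[110:350,170:490,::-1];cv2.imwrite('pics/s1.png',cv2.resize(a,(800,600),interpolation=cv2.INTER_CUBIC))
s=arm.get_state();print(s['t'],s['eef_pos'],s['force'])
```

```text
3.2333 [ 0.62309776 -0.08367889  0.21104562] [-0.18690143  0.18297557 -1.02559729]
```

View pics/s1.png

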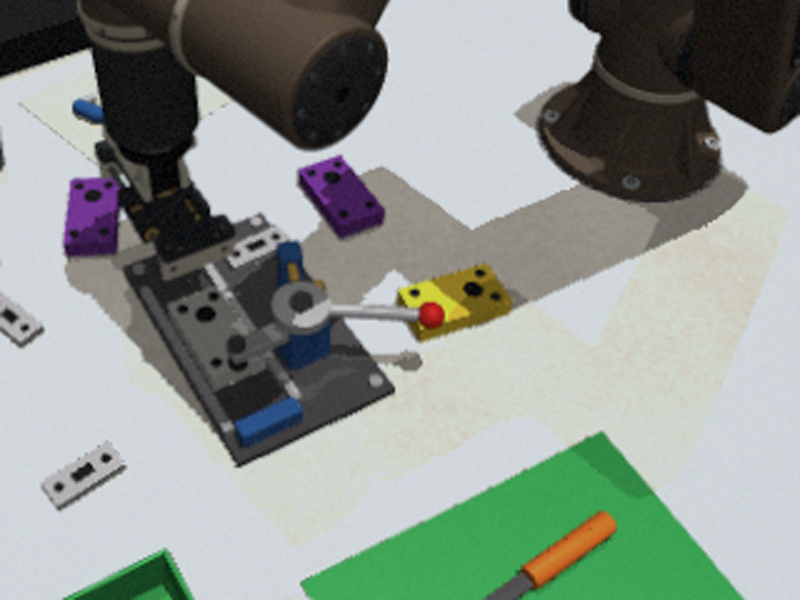

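The closed fingers (crop ~(195,260)) are lined up with the channel behind the block. I'll lower slightly and start pushing.

>>> move_arm:
  deltas:
    - [1,3,-4,0,0,0]
    - [0,5,-3,0,0,0]
    - [0,6,0,0,0,0]
    - [0,7,0,0,0,0]
    - [0,7,0,0,0,0]

```text
t: 3.65
eef_pos: [0.6255, -0.0548, 0.2087]
ee_rot: [3.141, 0.002, 3.116]
force: [0.4, 0.5, 0.1]
width: 0.0005
```

>>> move_arm:
  deltas:
    - [1,5,0,0,0,0]
    - [0,5,0,0,0,0]
    - [0,5,0,0,0,0]
    - [0,5,0,0,0,0]
    - [0,5,0,0,0,0]

```text
t: 4.07
eef_pos: [0.6262, -0.0305, 0.2079]
ee_rot: [-3.141, -0.0, 3.116]
force: [-0.1, -4.3, 2.4]
width: 0.0003
```

>>> move_arm:
  deltas:
    - [1,5,0,0,0,0]
    - [0,5,0,0,0,0]
    - [0,4,0,0,0,0]
    - [0,4,0,0,0,0]
    - [0,4,0,0,0,0]

```text
t: 4.48
eef_pos: [0.6272, -0.0085, 0.2078]
ee_rot: [-3.141, 0.0, 3.116]
force: [0.7, -5.5, 3.1]
width: 0.0006
```

>>> move_arm:
  deltas:
    - [0,3,0,0,0,0]
    - [0,3,0,0,0,0]
    - [0,3,0,0,0,0]
    - [0,3,0,0,0,0]
    - [0,3,0,0,0,0]

```text
t: 4.9
eef_pos: [0.6272, 0.0065, 0.2078]
ee_rot: [-3.142, 0.0, 3.116]
force: [-0.5, -4.5, 3.8]
width: 0.0006
```

>>> move_arm:
  deltas:
    - [0,2,0,0,0,0]
    - [0,2,0,0,0,0]
    - [0,2,0,0,0,0]
    - [0,1,0,0,0,0]
    - [0,1,0,0,0,0]

```text
t: 5.32
eef_pos: [0.6272, 0.0144, 0.2077]
ee_rot: [-3.142, 0.0, 3.116]
force: [0.5, -5.1, 3.7]
width: 0.0003
```

>>> move_arm:
  deltas:
    - [0,1,0,0,0,0]
    - [0,1,0,0,0,0]
    - [0,1,0,0,0,0]
    - [0,1,0,0,0,0]
    - [0,1,0,0,0,0]

```text
t: 5.73
eef_pos: [0.6272, 0.0184, 0.2078]
ee_rot: [-3.14, -0.0, 3.116]
force: [2.6, -16.3, 3.6]
width: 0.0004
```

>>> move_arm:
  deltas:
    - [0,1,0,0,0,0]
    - [0,1,0,0,0,0]
    - [0,1,0,0,0,0]
    - [0,1,0,0,0,0]
    - [0,1,0,0,0,0]

```text
t: 6.15
eef_pos: [0.6273, 0.0198, 0.2079]
ee_rot: [-3.135, -0.002, 3.115]
force: [7.4, -37.7, 2.8]
width: 0.0002
```

The reaction rose to 38 N with no further travel, so the block is home. I'll back off, lift, and cross to the +y side of the lever.

>>> move_arm:
  deltas:
    - [0,-10,0,0,0,0]
    - [0,-15,0,0,0,0]
    - [0,-10,10,0,0,0]
    - [0,0,30,0,0,0]
    - [0,0,30,0,0,0]

```text
t: 6.57
eef_pos: [0.6266, -0.0114, 0.2775]
ee_rot: [-3.141, -0.003, 3.115]
force: [1.4, 0.3, 0.8]
width: 0.0005
```

>>> move_arm:
  deltas:
    - [0,0,30,0,0,0]
    - [0,0,30,0,0,0]
    - [-15,20,0,0,0,0]
    - [-15,20,0,0,0,0]
    - [-15,20,0,0,0,0]

```text
t: 6.98
eef_pos: [0.5815, 0.0498, 0.3389]
ee_rot: [3.14, 0.002, 3.115]
force: [-0.3, 1.2, 0.6]
width: 0.0003
```

>>> move_arm:
  deltas:
    - [-15,22,0,0,0,0]
    - [-15,22,0,0,0,0]
    - [-15,22,0,0,0,0]
    - [-15,22,0,0,0,0]
    - [-15,22,0,0,0,0]

```text
t: 7.4
eef_pos: [0.5062, 0.1603, 0.3384]
ee_rot: [3.14, 0.0, 3.116]
force: [0.8, 0.1, 0.5]
width: 0.0004
```

>>> move_arm:
  deltas:
    - [-15,21,0,0,0,0]
    - [-15,21,0,0,0,0]
    - [-3,9,-10,0,0,0]
    - [0,0,-10,0,0,0]
    - [0,0,0,0,0,0]

```text
t: 7.82
eef_pos: [0.4734, 0.2103, 0.3159]
ee_rot: [-3.141, -0.002, 3.117]
force: [-0.6, -0.4, 0.2]
width: 0.0006
```

Run:
```python
from h import *
f=arm.grab_frame('scene');a=f[110:350,170:490,::-1];cv2.imwrite('pics/s2.png',cv2.resize(a,(800,600),interpolation=cv2.INTER_CUBIC))
s=arm.get_state();print(s['t'],s['eef_pos'],s['force'])
```

```text
7.8667 [0.4739133  0.20991175 0.31659935] [ 0.59960078 -0.55744479  0.8983285 ]
```

View pics/s2.png

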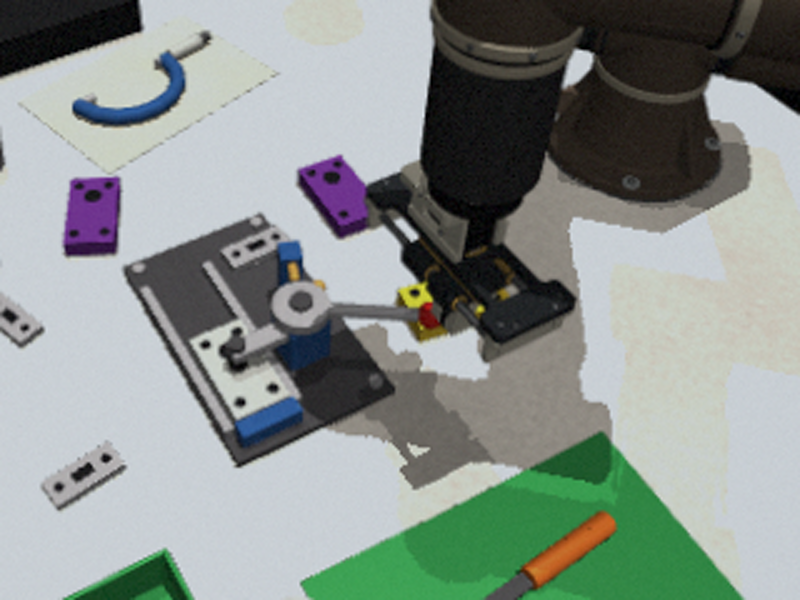

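The block now sits against the blue stop and the lever hasn't moved. I'll lower beside the bar and sweep in -y.

>>> move_arm:
  deltas:
    - [6,0,-20,0,0,0]
    - [0,0,-20,0,0,0]
    - [0,0,-20,0,0,0]
    - [0,0,-20,0,0,0]
    - [0,0,-3,0,0,0]

```text
t: 8.28
eef_pos: [0.4798, 0.2086, 0.2317]
ee_rot: [-3.138, -0.004, 3.114]
force: [-0.9, -0.6, 0.0]
width: 0.0004
```

>>> move_arm:
  deltas:
    - [0,-5,0,0,0,0]
    - [0,-6,0,0,0,0]
    - [0,-6,0,0,0,0]
    - [0,-6,0,0,0,0]
    - [0,-6,0,0,0,0]

```text
t: 8.7
eef_pos: [0.4804, 0.1806, 0.2357]
ee_rot: [3.14, 0.001, 3.116]
force: [1.1, 0.6, -0.5]
width: 0.0006
```

>>> move_arm:
  deltas:
    - [0,-5,0,0,0,0]
    - [0,-5,0,0,0,0]
    - [0,-5,0,0,0,0]
    - [0,-5,0,0,0,0]
    - [0,-5,0,0,0,0]

```text
t: 9.12
eef_pos: [0.4802, 0.156, 0.2347]
ee_rot: [3.141, 0.0, 3.116]
force: [-0.7, 1.5, -0.6]
width: 0.0006
```

>>> move_arm:
  deltas:
    - [0,-5,0,0,0,0]
    - [0,-5,0,0,0,0]
    - [0,-5,0,0,0,0]
    - [0,-5,0,0,0,0]
    - [0,-5,0,0,0,0]

```text
t: 9.53
eef_pos: [0.4801, 0.1308, 0.2346]
ee_rot: [-3.142, -0.0, 3.116]
force: [-0.6, 1.3, 0.6]
width: 0.0007
```

>>> move_arm:
  deltas:
    - [0,-4,0,0,0,0]
    - [0,-4,0,0,0,0]
    - [0,-4,0,0,0,0]
    - [0,-4,0,0,0,0]
    - [0,-4,0,0,0,0]

```text
t: 9.95
eef_pos: [0.4793, 0.1128, 0.2344]
ee_rot: [3.138, -0.001, 3.114]
force: [-18.1, 29.7, 3.8]
width: 0.0002
```

>>> move_arm:
  deltas:
    - [0,-3,0,0,0,0]
    - [0,-3,0,0,0,0]
    - [0,-3,0,0,0,0]
    - [0,-3,0,0,0,0]
    - [0,-3,0,0,0,0]

```text
t: 10.37
eef_pos: [0.4801, 0.0961, 0.2346]
ee_rot: [-3.141, -0.0, 3.116]
force: [-1.2, 0.2, 0.1]
width: 0.0005
```

>>> move_arm:
  deltas:
    - [0,-3,0,0,0,0]
    - [0,-3,0,0,0,0]
    - [0,-3,0,0,0,0]
    - [0,-2,0,0,0,0]
    - [0,0,0,0,0,0]

```text
t: 10.78
eef_pos: [0.4802, 0.0848, 0.2346]
ee_rot: [-3.141, -0.0, 3.115]
force: [-0.6, -0.9, 0.0]
width: 0.0006
```

Run:
```python
from h import *
f=arm.grab_frame('scene');a=f[110:350,170:490,::-1];cv2.imwrite('pics/s3.png',cv2.resize(a,(800,600),interpolation=cv2.INTER_CUBIC))
s=arm.get_state();print(s['t'],s['eef_pos'],s['force'])
```

```text
10.8333 [0.48022297 0.08501392 0.23465974] [-0.20745347  0.44387526 -0.88850977]
```

View pics/s3.png

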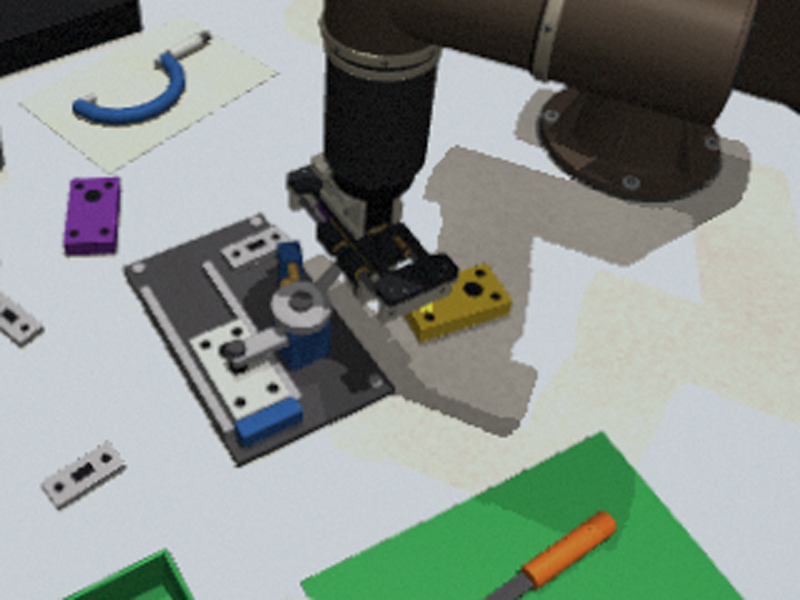

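The lever has snapped away from the finger (bar at crop ~(330,270)) and the force is back to zero. I'll back off, lift clear and check.

>>> move_arm:
  deltas:
    - [0,20,0,0,0,0]
    - [0,25,0,0,0,0]
    - [0,25,5,0,0,0]
    - [0,25,20,0,0,0]
    - [0,25,30,0,0,0]

```text
t: 11.25
eef_pos: [0.4793, 0.2059, 0.288]
ee_rot: [-3.138, -0.004, 3.115]
force: [1.9, -0.4, 1.2]
width: 0.0003
```

>>> move_arm:
  deltas:
    - [0,20,30,0,0,0]
    - [0,25,30,0,0,0]
    - [0,25,30,0,0,0]
    - [0,20,20,0,0,0]
    - [0,0,0,0,0,0]

```text
t: 11.67
eef_pos: [0.4811, 0.299, 0.4046]
ee_rot: [3.136, 0.006, 3.119]
force: [1.1, 1.0, 0.9]
width: 0.0006
```

Run:
```python
from h import *
o=[]
for n,(x,y) in (('scene',(170,110)),('top',(100,90))):
    f=arm.grab_frame(n);o.append(cv2.resize(f[y:y+240,x:x+320,::-1],(400,300),interpolation=cv2.INTER_CUBIC))
    p=np.array([.5829,.03]);a=-.0246;R=np.array([[np.cos(a),np.sin(a)],[-np.sin(a),np.cos(a)]])
    for th,z in (('lever_ball',.079),('workpiece',.012)):
        for d in arm.spot_point(th,n):
            L=R@(at(n,d['xy'],z)[:2]-p);print(n,th,L.round(4),d['score'],np.degrees(np.arctan2(L[1]-.055,L[0]+.03))%360-140 if th=='lever_ball' else '')
cv2.imwrite('pics/e.png',cv2.resize(np.hstack(o),(800,300)))
s=arm.get_state();print(s['t'],s['eef_pos'],s['force'])
```

```text
scene lever_ball [-0.1467  0.0038] 0.63 63.678309235480896
scene lever_ball [-0.03   -0.0359] 0.17 129.97726539669975
scene workpiece [ 0.0928 -0.2279] 0.75 
scene workpiece [0.0447 0.0545] 0.67 
scene workpiece [-0.1987  0.0921] 0.63 
scene workpiece [-0.164  -0.1144] 0.56 
top lever_ball [-0.143  -0.0048] 0.83 67.9084185833718
top workpiece [ 0.0885 -0.23  ] 0.91 
top workpiece [-0.2095  0.0884] 0.8 
top workpiece [0.0381 0.0638] 0.64 
top workpiece [-0.1758 -0.1227] 0.57 
11.9667 [0.47999206 0.29444686 0.39848786] [0.29629733 0.04818234 0.66347418]
```

View pics/e.png

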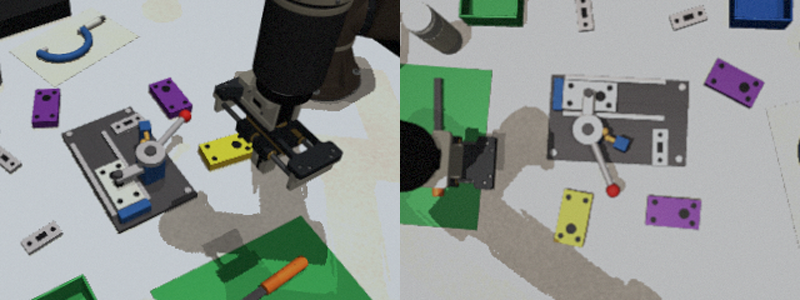

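The block is at home in both views. The lever reads 64 to 68° (1.11 to 1.19 rad), which is close to the 1.08 threshold, so I'll measure it more exactly from the ball's colour.

Run:
```python
from h import *
p=np.array([.5829,.03]);a=-.0246;R=np.array([[np.cos(a),np.sin(a)],[-np.sin(a),np.cos(a)]])
def b(n,f):
    h=cv2.cvtColor(f,cv2.COLOR_BGR2HSV);m=(((h[...,0]<6)|(h[...,0]>174))&(h[...,1]>170)&(h[...,2]>70)).astype(np.uint8)
    k,l,st,c=cv2.connectedComponentsWithStats(m);i=1+np.argmax(st[1:,4])
    L=R@(at(n,c[i],.079)[:2]-p);print(n,c[i].round(1),st[i,4],L.round(4),np.radians(np.degrees(np.arctan2(L[1]-.055,L[0]+.03))%360-140).round(3),'r',np.hypot(L[0]+.03,L[1]-.055).round(4))
for n in('scene','top'):
    b(n,cv2.imread(f'pics/{n}0.png'));b(n,np.ascontiguousarray(arm.grab_frame(n)[:,:,::-1]))
```

```text
scene [126.9  91.8] 1626 [ 0.1787 -0.8662] 2.492 r 0.9445
scene [126.8  92. ] 1640 [ 0.1793 -0.8648] 2.493 r 0.9433
top [218.4 235.7] 67 [-0.1368  0.1258] 0.113 r 0.1281
top [270.1 242.1] 69 [-0.1453 -0.0004] 1.146 r 0.1279
```

The top view gives 1.146 rad, with the radius matching 128 mm exactly. It has clicked, but there's plenty of time, so I'll nudge it further toward its end stop for margin.

>>> move_arm:
  deltas:
    - [0,-20,-30,0,0,0]
    - [0,-25,-30,0,0,0]
    - [0,-25,-30,0,0,0]
    - [0,-25,-30,0,0,0]
    - [0,-20,-25,0,0,0]

```text
t: 12.48
eef_pos: [0.4793, 0.1779, 0.2527]
ee_rot: [-3.141, -0.001, 3.115]
force: [0.2, 0.3, 0.3]
width: 0.0005
```

>>> move_arm:
  deltas:
    - [0,-15,-18,0,0,0]
    - [0,-20,0,0,0,0]
    - [0,-20,0,0,0,0]
    - [0,-20,0,0,0,0]
    - [0,-15,0,0,0,0]

```text
t: 12.9
eef_pos: [0.4798, 0.0885, 0.2361]
ee_rot: [-3.141, -0.001, 3.115]
force: [0.3, 0.2, 0.3]
width: 0.0001
```

>>> move_arm:
  deltas:
    - [0,-4,0,0,0,0]
    - [0,-3,0,0,0,0]
    - [0,-2,0,0,0,0]
    - [0,-2,0,0,0,0]
    - [0,-2,0,0,0,0]

```text
t: 13.32
eef_pos: [0.4805, 0.078, 0.2368]
ee_rot: [3.141, 0.001, 3.117]
force: [-0.4, 1.7, 0.4]
width: 0.0005
```

>>> move_arm:
  deltas:
    - [0,-2,0,0,0,0]
    - [0,-2,0,0,0,0]
    - [0,-2,0,0,0,0]
    - [0,-2,0,0,0,0]
    - [0,0,0,0,0,0]

```text
t: 13.73
eef_pos: [0.4801, 0.0691, 0.2366]
ee_rot: [-3.141, -0.0, 3.116]
force: [0.4, 0.3, 1.1]
width: 0.0004
```

Contact was light, so I'll retreat slowly and check again.

>>> move_arm:
  deltas:
    - [0,5,0,0,0,0]
    - [0,20,0,0,0,0]
    - [0,25,0,0,0,0]
    - [0,25,10,0,0,0]
    - [0,25,25,0,0,0]

```text
t: 14.15
eef_pos: [0.4789, 0.1696, 0.2692]
ee_rot: [-3.137, -0.005, 3.114]
force: [1.4, 0.1, 0.6]
width: 0.0002
```

>>> move_arm:
  deltas:
    - [0,25,30,0,0,0]
    - [0,25,30,0,0,0]
    - [0,25,30,0,0,0]
    - [0,20,20,0,0,0]
    - [0,0,0,0,0,0]

```text
t: 14.57
eef_pos: [0.481, 0.268, 0.3864]
ee_rot: [3.137, 0.006, 3.118]
force: [0.2, 0.1, 0.5]
width: 0.0006
```

>>> move_arm:
  deltas:
    - [0,0,0,0,0,0]
    - [0,0,0,0,0,0]
    - [0,0,0,0,0,0]
    - [0,0,0,0,0,0]
    - [0,0,0,0,0,0]

```text
t: 14.98
eef_pos: [0.4802, 0.2636, 0.3809]
ee_rot: [-3.14, -0.001, 3.115]
force: [0.1, 0.1, -0.3]
width: 0.0008
```

Run:
```python
from h import *
p=np.array([.5829,.03]);a=-.0246;R=np.array([[np.cos(a),np.sin(a)],[-np.sin(a),np.cos(a)]])
f=np.ascontiguousarray(arm.grab_frame('top')[:,:,::-1])
h=cv2.cvtColor(f,cv2.COLOR_BGR2HSV);m=(((h[...,0]<6)|(h[...,0]>174))&(h[...,1]>170)&(h[...,2]>70)).astype(np.uint8)
k,l,st,c=cv2.connectedComponentsWithStats(m);i=1+np.argmax(st[1:,4]);L=R@(at('top',c[i],.079)[:2]-p)
print(st[i,4],L,np.radians(np.degrees(np.arctan2(L[1]-.055,L[0]+.03))%360-140),np.hypot(L[0]+.03,L[1]-.055))
cv2.imwrite('pics/f.png',cv2.resize(f[100:260,190:390],(750,600),interpolation=cv2.INTER_CUBIC))
s=arm.get_state();print(s['t'],s['eef_pos'],s['force'])
```

```text
69 [-0.13618481 -0.01603002] 1.287698393925166 0.12775162476327792
15.0333 [0.48021406 0.2637543  0.38104938] [0.45567002 0.17393269 0.27896588]
```

View pics/f.png

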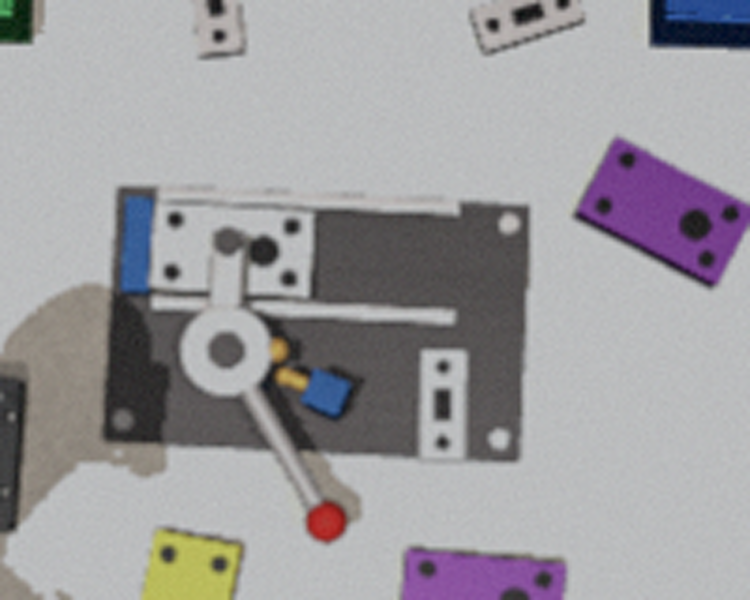

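The block is tight against the blue stop (contact at column ~152), the lever is at 1.29 rad with its ball at (327,521), and the finished part is in place. I'm handing in.

```bash
python3 -c "
from station import arm
print(arm.job_done())"
```

```text
the job is handed in; nothing more can be done
None
```

The block is clamped: I pushed it home against the blue end stop, then swung the lever anticlockwise past its detent, and handed the job in at about 15 s. No verdict came back.

- **Block:** I pushed it with the closed fingers until the reaction rose to about 38 N with no more travel. That was close to the 40 N limit, if that limit counts for the fingers. In the last top picture it sits against the stop with no visible gap. The networks' readings of its position scattered by up to about 10 mm, so I relied on the picture and the push force for this.
- **Lever:** it snapped over, with a peak of about 35 N at the fingers. The ball then read 1.15 rad in the top view. The network's readings were 1.11 rad (scene view) and 1.19 rad (top view), all close to the 1.08 threshold. I nudged it lightly on, and the last check gave 1.29 rad, with the ball 127.8 mm from the pivot (128 expected).
- **Failed check:** my colour-based ball search locked onto the wrong red area in the scene view, so the exact lever angles come from the top view only.
- **Bystanders:** the finished part, micrometer and file look unmoved in the pictures; I did not measure them again.
- **Arm:** it ended clear of everything, with the force reading near zero.

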